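# Run a fingertip along the plugs of a chair armrest

### The job

Run a fingertip lightly along the row of domed wooden plugs in the curved chair armrest, from the broad hand end to the narrow end, so that each plug in its turn is pushed in flush with the wood before you go on to the next. Use only the fingertips and only light pressure: do not lift the chair armrest or shove it out of place, and leave the other things on the bench where they are.

Things in the scene. Friction and masses are not known exactly. Their poses are not given: they have to be found in the camera images.
- chair_armrest: a curved wooden chair armrest lying loose and flat on the bench, any way round; 0.8 kg, 350 mm long, 50 wide, 36 high, level top. Origin under the middle plug, on the underside; z up. It runs along its x as an arc of 350 mm radius, ends bent towards +y: broad disc-shaped hand end (92 mm across) at -x, narrow square end with a small tenon at +x. A hard sideways shove slides it
- broad_end (a point): centre of the broad disc-shaped hand end, on the bare flat top surface (36 mm above the bench)
- tenon_end (a point): centre line of the armrest at the shoulder of its narrow end (the tenon juts out beyond it), on the top surface
- plug0 (a joint): how far plug 0 is pressed in (m): 0 = standing 4 mm proud, 0.004 = flush with the armrest's top; it slides straight down against about 2.5 N of friction and stays where it is left
- seat0 (a point): centre of plug 0 at the level of the armrest's flat top (does not move with the plug). Plug 0 is a smooth pale wooden dome 24 mm across, at first about 4 mm proud; number 0 of 0 to 4 counted from the hand end, neighbours 48 mm apart along the arc, axes as the chair armrest's
- plug1 (a joint): how far plug 1 is pressed in (m): 0 = standing 4 mm proud, 0.004 = flush with the armrest's top; it slides straight down against about 2.5 N of friction and stays where it is left
- seat1 (a point): centre of plug 1 at the level of the armrest's flat top (does not move with the plug). Plug 1 is a smooth pale wooden dome 24 mm across, at first about 4 mm proud; number 1 of 0 to 4 counted from the hand end, neighbours 48 mm apart along the arc, axes as the chair armrest's
- plug2 (a joint): how far plug 2 is pressed in (m): 0 = standing 4 mm proud, 0.004 = flush with the armrest's top; it slides straight down against about 2.5 N of friction and stays where it is left
- seat2 (a point): centre of plug 2 at the level of the armrest's flat top (does not move with the plug). Plug 2 is a smooth pale wooden dome 24 mm across, at first about 4 mm proud; number 2 of 0 to 4 counted from the hand end, neighbours 48 mm apart along the arc, axes as the chair armrest's
- plug3 (a joint): how far plug 3 is pressed in (m): 0 = standing 4 mm proud, 0.004 = flush with the armrest's top; it slides straight down against about 2.5 N of friction and stays where it is left
- seat3 (a point): centre of plug 3 at the level of the armrest's flat top (does not move with the plug). Plug 3 is a smooth pale wooden dome 24 mm across, at first about 4 mm proud; number 3 of 0 to 4 counted from the hand end, neighbours 48 mm apart along the arc, axes as the chair armrest's
- plug4 (a joint): how far plug 4 is pressed in (m): 0 = standing 4 mm proud, 0.004 = flush with the armrest's top; it slides straight down against about 2.5 N of friction and stays where it is left
- seat4 (a point): centre of plug 4 at the level of the armrest's flat top (does not move with the plug). Plug 4 is a smooth pale wooden dome 24 mm across, at first about 4 mm proud; number 4 of 0 to 4 counted from the hand end, neighbours 48 mm apart along the arc, axes as the chair armrest's
- wax_jar: a small closed jar, 56 mm across, 55 mm high, near the armrest; origin under its centre
- cork_block: a cork sanding block 95 x 55 x 32 mm beside the armrest; origin under its centre
- dowel_stub: an upright dowel offcut, 24 mm across, 40 mm high, beside the armrest; origin under its centre
- screwdriver: a screwdriver lying on the bench; leave it
- tin_can: an empty open tin, 74 mm across, 100 mm high; leave it
- mallet: a wooden-handled hammer lying on the bench; leave it
- brush: a brush lying to the right; leave it

How it is judged:
By the outcome, as a careful person would: the job done as asked, in the order asked, and still so for the second after the job is handed in, with the robot touching nothing.
It also fails if it takes over 51 s, if anything falls off the work surface, if the arm or the gripper's body presses on something with over 40 N, if the wrist force passes 120 N, or if a joint passes its speed limit or range.

### The arm

A 6-joint arm with a two-finger parallel gripper is mounted at the origin on the work surface. World frame = base frame: x ahead of the robot, y to its left, z up, the work surface at z = 0. Lengths are in m, angles in rad, forces in N, time in s.
With the tool pointing down it reaches from about 0.35 to 0.975 m from the base axis. Payload 4.9 kg.
Tool frame: the origin (TCP) lies between the finger pads; the fingertips stand 19 mm ahead of it and the grasp point (between the pads) is the TCP; z points along the fingers, y is the line along which they close (so a half turn about z gives the same grasp; the last joint's range is limited). The gripper opens to 85 mm and grips with 20 to 120 N. Pads are 22 mm wide; open, the fingers measure 114 mm over their backs; the gripper's body (76 mm by 85 mm) begins 54 mm behind the grasp point. The pads swing forward as they close: fully open they stand 13 mm farther back than shut.
Start: joints at [1.073, 0.053, 1.613, -0, 1.476, -0.119], TCP at [0.231, 0.581, 0.25] pointing down, gripper open.
Joint ranges: [-3.01, 3.01], [-1.01, 2.22], [0.06, 2.58], [-1.02, 4.17], [0.09, 2.62], [-3.14, 3.14]. Speed limits (rad/s): [2.57, 2.57, 3.14, 3.14, 3.14, 3.14].

### API

Orientations are given as [roll, pitch, yaw] about the fixed x, y, z axes, in that order (R = Rz(yaw) Ry(pitch) Rx(roll)).
In Python, from workcell import ctrl gives the robot as it stands. The module is installed in compiled form; this text tells all that it offers.
- The arm moves only by the tool apply_moves, never from a script. Its argument "series" is text: rows parted by semicolons, each of 7 numbers parted by spaces: the shift along the tool's x, y, z in mm, then the turn, a rotation vector about the tool's x, y, z in rad, then the closure, from 0 (fully open) to 1 (shut). A call has 1 to 5 rows; each row is the pose to reach, as a shift and turn from the pose commanded when the call began, along the tool's axes at that moment; what a row does not reach only later rows make up. A row lasts 1/8 s, in which the tool goes at most 62.5 mm and 10.7 degrees, less where a joint would pass 70% of its speed; a pose out of reach is approached as far as the arm can. A call with a gripper value outside its range is refused whole. The fingers move at their own pace and stop on an object; "grip_force" is the grip in N (left out, the last holds). Time passes only in rows, so rows that repeat a pose let the fingers close. It gives the time, the measured TCP pose, the force, the opening and the grip force at its end, in the units of the state.
- ctrl.state(): the state, without advancing time (a new reading comes with each control period).
- ctrl.camera(name): name is "scene" or "top" or "wrist"; returns a dict with "color" (480x640x3 uint8, blue, green, red), "depth" (480x640 float32, m along the optical axis (not along the pixel's ray), 0 where there is no reading), "fx", "fy", "cx", "cy" (pixels), "rvec" (rotation vector, rad) and "tvec" (3), from world to camera coordinates, as OpenCV has them; the wrist camera has in their place "hand_eye" (4x4, takes a point from camera to tool coordinates, whose origin is the TCP and whose axes are the flange's). Camera axes: x right, y down, z forward; pixel columns grow to the right and rows downward; lengths in m; the calibration is good to about 2 mm. The wrist camera is an equidistant fisheye: a pixel r from the principal point sees the ray r / f radians off the axis. A picture is of the moment at which its call begins: read the wrist's pose just before it.
- ctrl.close_job(): hands the job in; it is judged then, once.
Trained networks look in a picture, given as the dict that the camera call returned (one of the last four; its "shot" number tells which), for a name from the list of things; names that differ only in an ending like _2 or _b are one class to them, and where a whole thing is asked for, a point or a joint stands for the part that bears it (a point fixed in the world has none). Each returns a list of dicts, best first, with "score" (0 to 1); they miss things now and then, are a little off and sometimes report something else, mostly with a low value. They report only what shows in the picture. A call takes as long as a camera call.
- ctrl.boxes_of(picture, query): "bbox" ([left, top, right, bottom] in pixels, round what is visible of it).
- ctrl.silhouettes(picture, query): "pixels" (480x640 bool, what is visible of it) and "bbox" ([left, top, right, bottom] in pixels, round what is visible of it).
The state is a dict: "t": time; "joint_pos": joint angles; "joint_vel": joint speeds; "joint_efforts": joint torques, N m; "tool_pos": TCP position; "orientation": TCP orientation; "wrist_force": force on the tool from outside, world axes, zero at the start; "ft_torque": the same for the moment, N m; "grip_width": finger opening in m; "finger_force": force on a finger pad.
Only numpy, scipy, OpenCV 4.12 (cv2) and the standard library are available. Lean on these libraries where they do the work, as an engineer would, in place of code of your own. Each camera call takes 0.05 s, during which the arm holds its last target. There are 200 camera calls.

## Working session

There is one attempt and no reset: what is moved stays moved. The work goes in short steps, Python scripts to look and compute and a tool call to move; the robot and the scene stay as the last step left them, time stands still between calls to the robot, and variables do not carry over. Pictures are saved under pics/ and viewed, at most 10 in all, crops included, and the job is handed in when it is done.

Besides the shell and the picture viewer there is one more tool, called after "Call:" in YAML: its name, and indented under it one key for each argument. apply_moves: Moves the arm, as the interface text tells. Its arguments: {"type":"object","properties":{"series":{"type":"string"},"grip_force":{"type":"number"}},"required":["series"]}

```bash
mkdir -p pics
cat > h.py <<'E'
import numpy as np, cv2
from workcell import ctrl
def world(p):
    R=cv2.Rodrigues(np.array(p["rvec"],float))[0]; t=np.array(p["tvec"],float).ravel()
    v,u=np.mgrid[0:480,0:640]; d=p["depth"]
    c=np.stack([(u-p["cx"])/p["fx"]*d,(v-p["cy"])/p["fy"]*d,d],-1)
    return (c-t)@R
E
python3 - <<'E'
from h import *
s=ctrl.state(); print({k:np.round(v,3) for k,v in s.items()})
p=ctrl.camera("top"); cv2.imwrite("pics/top.png",p["color"])
np.savez("top.npz",w=world(p),c=p["color"],d=p["depth"])
print(p["fx"],p["rvec"],p["tvec"])
W=world(p)
for q in ["chair_armrest","wax_jar","cork_block","dowel_stub"]:
    for r in ctrl.silhouettes(p,q)[:2]:
        m=r["pixels"]&(p["depth"]>0); print(q,r["score"],r["bbox"],np.median(W[m],0).round(3), np.percentile(W[m][:,2],[5,50,95]).round(4))
        if q=="chair_armrest": np.save("arm%d.npy"%(r["score"]*100),m)
E
```

```text
{'t': np.float64(0.0), 'joint_pos': array([ 1.073,  0.053,  1.614,  0.   ,  1.476, -0.119]), 'joint_vel': array([-0.   ,  0.001,  0.   , -0.   ,  0.002,  0.   ]), 'joint_efforts': array([ 2.0000e-03, -3.9368e+01, -3.7018e+01,  0.0000e+00,  7.0000e-03,
       -0.0000e+00]), 'tool_pos': array([0.231, 0.58 , 0.249]), 'orientation': array([-3.14 , -0.   ,  2.763]), 'wrist_force': array([-0.555, -0.118,  0.078]), 'ft_torque': array([ 0.013, -0.019, -0.041]), 'finger_force': np.float64(0.0), 'grip_width': np.float64(0.085)}
620.451517479702 [ 2.07979039 -2.14388845  0.17458368] [0.00902434 0.53336679 1.69828744]
chair_armrest 0.97 [265.6, 217.9, 373.2, 301.3] [ 0.521 -0.042  0.037] [0.0248 0.0372 0.0445]
chair_armrest 0.59 [311.4, 192.5, 325.3, 213.7] [ 0.669 -0.008  0.054] [0.0151 0.0539 0.0626]
wax_jar 0.66 [308.0, 192.4, 324.7, 214.1] [ 0.668 -0.007  0.054] [0.0172 0.0542 0.0626]
cork_block 0.69 [281.1, 260.3, 315.5, 291.4] [0.463 0.054 0.033] [0.0246 0.0328 0.0402]
dowel_stub 0.4 [345.7, 226.5, 356.6, 239.5] [ 0.595 -0.095  0.039] [0.0194 0.0395 0.046 ]
dowel_stub 0.24 [265.7, 220.4, 372.9, 298.5] [ 0.523 -0.04   0.037] [0.0226 0.0371 0.0445]
```

View pics/top.png

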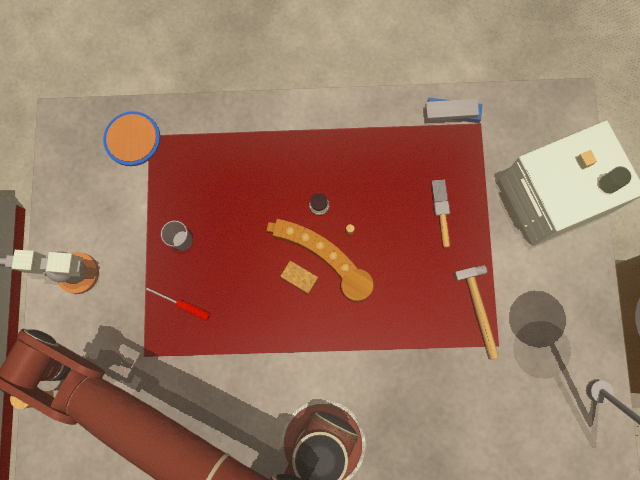

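The top view shows the armrest with its broad disc at about (357,284) and tenon at (268,228). The plugs run between (345,268) and (290,231). The jar (319,203), dowel (350,229) and cork (299,277) are close by. Next I'll fit a rough pose and move above it.

```bash
cat >> h.py <<'E'
from scipy.spatial.transform import Rotation as Ro
def toolR(s): return Ro.from_euler("xyz",s["orientation"]).as_matrix()
def shift(s,target): return (toolR(s).T@(np.array(target)-s["tool_pos"])*1000).round(1)
E
python3 - <<'E'
from h import *
z=np.load("top.npz"); W=z["w"]
for n,(u,v) in dict(broad=(357,284),p4=(290,231),p2=(320,246),p0=(345,268),tenon=(275,228),can=(176,235)).items(): print(n,np.median(W[v-1:v+2,u-1:u+2].reshape(-1,3),0).round(4))
s=ctrl.state(); print(shift(s,[0.53,-0.04,0.25])); print(toolR(s).round(3))
E
```

```text
broad [ 0.4368 -0.1093  0.0359]
p4 [0.5945 0.0759 0.0418]
p2 [ 0.5476 -0.0084  0.0415]
p0 [ 0.4827 -0.0769  0.042 ]
tenon [0.6059 0.1191 0.0363]
can [0.602  0.4116 0.0067]
[-5.072e+02 -4.659e+02  1.000e-01]
[[-0.929  0.37  -0.   ]
 [ 0.37   0.929 -0.001]
 [ 0.    -0.001 -1.   ]]
```

Call:
apply_moves:
  series: "-48 -41 0 0 0 0 1; -95 -82 0 0 0 0 1; -142 -122 0 0 0 0 1; -189 -162 0 0 0 0 1; -236 -203 0 0 0 0 1"

```text
t: 0.88
tool_pos: [0.3758, 0.303, 0.2504]
orientation: [3.141, 0.0, 2.763]
wrist_force: [1.0, -0.2, 0.8]
grip_width: 0.0002
finger_force: 0.0
```

Call:
apply_moves:
  series: "-48 -41 0 0 0 0 1; -95 -82 0 0 0 0 1; -142 -122 0 0 0 0 1; -189 -162 0 0 0 0 1; -236 -203 0 0 0 0 1"

```text
t: 1.5
tool_pos: [0.5201, 0.0269, 0.2505]
orientation: [3.141, 0.001, 2.763]
wrist_force: [0.8, -0.3, 0.5]
grip_width: -0.0001
finger_force: 0.0
```

Call:
apply_moves:
  series: "-33 -28 0 0 0 0 1; -33 -28 0 0 0 0 1; -33 -28 0 0 0 0 1; -33 -28 0 0 0 0 1"

```text
t: 2.0
tool_pos: [0.5394, -0.0081, 0.2503]
orientation: [3.141, -0.0, 2.764]
wrist_force: [0.1, 0.1, -0.3]
grip_width: -0.0001
finger_force: 0.0
```

Run:
```python
from h import *
s=ctrl.state(); print({k:np.round(v,4).tolist() for k,v in s.items()})
p=ctrl.camera("wrist"); cv2.imwrite("pics/w1.png",p["color"])
import pickle; pickle.dump((s,p),open("w1.pkl","wb"))
print(p["fx"],p["cx"],p["cy"],np.round(p["hand_eye"],3))
for q in ["chair_armrest","plug0","seat0"]:
    for r in ctrl.silhouettes(p,q)[:6]: print(q,r["score"],r["bbox"])
```

```text
{'t': 2.0, 'joint_pos': [-0.1532, -0.1527, 1.811, 0.0002, 1.4833, -1.3468], 'joint_vel': [0.0044, -0.0021, -0.0008, -0.0024, -0.0034, -0.0024], 'joint_efforts': [-0.3962, -30.192, -37.1507, -0.0141, -0.0055, 0.0022], 'tool_pos': [0.5394, -0.0081, 0.2503], 'orientation': [3.1414, -0.0001, 2.7644], 'wrist_force': [0.0982, 0.057, -0.3278], 'ft_torque': [0.0087, 0.0015, 0.0218], 'finger_force': 0.0, 'grip_width': -0.0001}
371.64829954431775 310.7962815811006 237.32402479163122 [[ 0.001 -0.945 -0.328  0.084]
 [ 1.     0.001 -0.     0.001]
 [ 0.001 -0.328  0.945 -0.125]
 [ 0.     0.     0.     1.   ]]
chair_armrest 0.72 [130.1, 96.5, 473.8, 247.1]
plug0 0.88 [253.0, 188.0, 277.0, 209.8]
plug0 0.86 [352.2, 210.8, 374.8, 234.4]
plug0 0.84 [401.0, 215.6, 424.6, 233.2]
plug0 0.83 [300.8, 199.5, 323.8, 223.7]
plug0 0.72 [210.3, 164.1, 233.1, 188.3]
plug0 0.19 [128.4, 95.4, 474.5, 248.5]
seat0 0.69 [128.1, 95.3, 473.5, 247.5]
```

View pics/w1.png

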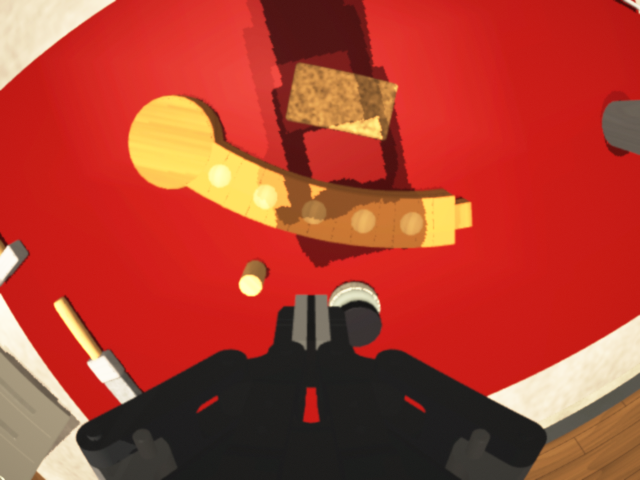

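Wrist view: plugs 0–4 are at (222,176), (265,199), (312,212), (363,222) and (413,224), matching the network's boxes. The broad disc is at about (173,142). I'll intersect those rays with the top plane and fit the arc.

```bash
cat >> h.py <<'E'
def rays(s,p,uv,z):
    H=np.array(p["hand_eye"]);R=toolR(s);out=[]
    for u,v in uv:
        x=(u-p["cx"])/p["fx"];y=(v-p["cy"])/p["fy"];r=np.hypot(x,y)
        d=R@H[:3,:3]@np.array([x/r*np.sin(r),y/r*np.sin(r),np.cos(r)])
        o=s["tool_pos"]+R@H[:3,3]
        out.append(o+d*(z-o[2])/d[2])
    return np.array(out)
a=(np.arange(5)-2)*48/350
L=np.stack([.35*np.sin(a),.35-.35*np.cos(a)],1)
def fit(P):
    l0,p0=L.mean(0),P.mean(0);c=(P-p0)@[1,1j];l=(L-l0)@[1,1j]
    th=np.angle(np.vdot(l,c));R=np.array([[np.cos(th),-np.sin(th)],[np.sin(th),np.cos(th)]])
    F=(L-l0)@R.T+p0; return F,th,P-F
E
python3 - <<'E'
from h import *; import pickle
s,p=pickle.load(open("w1.pkl","rb"))
B=[r["bbox"] for r in ctrl.boxes_of(p,"plug0") if r["score"]>.6]
uv=sorted([((b[0]+b[2])/2,(b[1]+b[3])/2) for b in B]); P=rays(s,p,uv,.038)[:,:2]
F,th,e=fit(P); print(len(B),F.round(4).tolist(),th,(e*1000).round(1).tolist())
W=np.load("top.npz")["w"]
for (u,v) in [(290,231),(305,238),(320,246),(333,256),(345,268)]: print(W[v,u].round(4))
np.save("F.npy",F)
for k in range(5): print(k,shift(s,[*F[k],.25]))
E
```

```text
5 [[0.4757, -0.0644], [0.5134, -0.0347], [0.5466, -0.0001], [0.5748, 0.0387], [0.5974, 0.081]] 0.8739703975945176 [[9.5, -10.2], [-7.0, 30.5], [1.3, -7.7], [1.7, -7.6], [-5.5, -4.9]]
[0.5941 0.0757 0.0445]
[0.5727 0.0336 0.0423]
[ 0.5476 -0.0085  0.0451]
[ 0.5195 -0.0444  0.0349]
[ 0.484  -0.0772  0.0342]
0 [ 38.5 -75.7   0.3]
1 [ 14.4 -34.3   0.3]
2 [-3.7 10.1  0.3]
3 [-15.7  56.6   0.3]
4 [-21.1 104.2   0.3]
```

Run:
```python
from h import *; import pickle
s,p=pickle.load(open("w1.pkl","rb"))
B=[[210.3,164.1,233.1,188.3],[253,188,277,209.8],[300.8,199.5,323.8,223.7],[352.2,210.8,374.8,234.4],[401,215.6,424.6,233.2]]
uv=[((b[0]+b[2])/2,(b[1]+b[3])/2) for b in B]; P=rays(s,p,uv,.038)[:,:2]
F,th,e=fit(P); print(F.round(4).tolist(),th,(e*1000).round(1).tolist())
np.save("F.npy",F)
for k in range(5): print(k,shift(s,[*F[k],.25]))
print((np.diff(F,axis=0)@toolR(s)[:2,:2]*1000).round(1))
```

```text
[[0.4829, -0.0769], [0.5184, -0.0447], [0.5492, -0.0079], [0.5746, 0.0328], [0.5943, 0.0765]] 0.9425103046766213 [[0.8, 1.9], [0.9, -1.0], [-2.1, -1.3], [0.3, -0.4], [0.1, 0.8]]
0 [ 27.2 -84.7   0.3]
1 [  6.1 -41.7   0.3]
2 [-9.   3.8  0.3]
3 [-17.7  51.    0.3]
4 [-19.9  98.9   0.3]
[[-21.2  43. ]
 [-15.1  45.5]
 [ -8.7  47.2]
 [ -2.2  47.9]]
```

Call:
apply_moves:
  series: "12 -40 40 0 0 0 1; 27 -85 80 0 0 0 1; 27 -85 130 0 0 0 1; 27 -85 170 0 0 0 1; 27 -85 180 0 0 0 1"

```text
t: 2.88
tool_pos: [0.481, -0.0775, 0.0674]
orientation: [-3.141, -0.006, 2.763]
wrist_force: [0.1, -0.4, 0.4]
grip_width: -0.0002
finger_force: 0.0
```

Call:
apply_moves:
  series: "0 0 3 0 0 0 1; 0 0 6 0 0 0 1; 0 0 8 0 0 0 1; 0 0 8 0 0 0 1"

```text
t: 3.38
tool_pos: [0.4838, -0.0784, 0.063]
orientation: [3.142, 0.001, 2.763]
wrist_force: [0.0, -0.2, -0.2]
grip_width: 0.0003
finger_force: 0.0
```

Run:
```python
from h import *
s=ctrl.state(); F=np.load("F.npy"); print(shift(s,[*F[0],.055]),s["tool_pos"],s["wrist_force"])
p=ctrl.camera("wrist"); cv2.imwrite("pics/w2.png",p["color"])
```

```text
[1.5 1.1 8. ] [ 0.48382295 -0.07840328  0.06303203] [ 0.00332105 -0.16273743 -0.19178328]
```

View pics/w2.png

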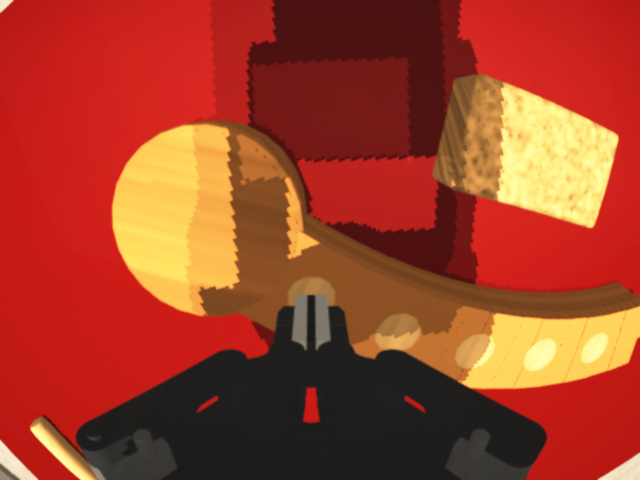

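The wrist view shows the shut fingertips right over plug 0, at about (312,290). I'll press it in gentle steps.

Call:
apply_moves:
  series: "1 1 2 0 0 0 1; 1 1 4 0 0 0 1; 1 1 5 0 0 0 1; 1 1 6 0 0 0 1; 1 1 6 0 0 0 1"

```text
t: 4.05
tool_pos: [0.4828, -0.077, 0.0563]
orientation: [3.142, 0.0, 2.763]
wrist_force: [-0.3, 0.5, 1.8]
grip_width: 0.0003
finger_force: 0.9
```

Call:
apply_moves:
  series: "0 0 0.5 0 0 0 1; 0 0 1 0 0 0 1; 0 0 1 0 0 0 1"

```text
t: 4.42
tool_pos: [0.4828, -0.077, 0.0553]
orientation: [3.142, 0.0, 2.763]
wrist_force: [-0.9, 0.7, 2.0]
grip_width: -0.0002
finger_force: 1.0
```

Call:
apply_moves:
  series: "0 0 0.5 0 0 0 1; 0 0 0.5 0 0 0 1; 0 0 0.5 0 0 0 1"

```text
t: 4.8
tool_pos: [0.4828, -0.077, 0.055]
orientation: [-3.142, -0.0, 2.763]
wrist_force: [-2.2, 0.6, 4.8]
grip_width: -0.0
finger_force: 2.4
```

Call:
apply_moves:
  series: "0 0 0.3 0 0 0 1; 0 0 0.3 0 0 0 1; 0 0 0.3 0 0 0 1"

```text
t: 5.18
tool_pos: [0.4828, -0.077, 0.055]
orientation: [-3.142, -0.0, 2.763]
wrist_force: [-2.7, 1.5, 7.7]
grip_width: 0.0
finger_force: 3.3
```

Plug 0 has bottomed out at TCP z = 0.0550 with about 7 N. I'll lift clear and repeat for plug 1.

Call:
apply_moves:
  series: "0 0 -5 0 0 0 1; 0 0 -9 0 0 0 1; -10 21 -9 0 0 0 1; -21 43 -9 0 0 0 1; -21 43 -8 0 0 0 1"

```text
t: 5.8
tool_pos: [0.519, -0.0443, 0.0628]
orientation: [3.142, 0.001, 2.764]
wrist_force: [-0.2, -0.1, 0.1]
grip_width: 0.0001
finger_force: 0.0
```

Call:
apply_moves:
  series: "0 0 2 0 0 0 1; 0 0 4 0 0 0 1; 0 0 6 0 0 0 1; 0 0 7 0 0 0 1; 0 0 7 0 0 0 1"

```text
t: 6.42
tool_pos: [0.5181, -0.045, 0.0554]
orientation: [-3.142, 0.0, 2.763]
wrist_force: [-1.0, -0.1, 0.8]
grip_width: -0.0
finger_force: 0.4
```

Call:
apply_moves:
  series: "0 0 0.5 0 0 0 1; 0 0 0.9 0 0 0 1; 0 0 0.9 0 0 0 1; 0 0 0.9 0 0 0 1"

```text
t: 6.92
tool_pos: [0.5183, -0.0449, 0.055]
orientation: [-3.141, 0.0, 2.763]
wrist_force: [-3.4, -0.2, 5.2]
grip_width: -0.0001
finger_force: 2.6
```

Call:
apply_moves:
  series: "0 0 -5 0 0 0 1; 0 0 -9 0 0 0 1; -8 23 -9 0 0 0 1; -15 45.5 -9 0 0 0 1; -15 45.5 -8 0 0 0 1"

```text
t: 7.55
tool_pos: [0.5497, -0.0073, 0.0629]
orientation: [3.141, 0.001, 2.765]
wrist_force: [-0.2, -0.6, 0.4]
grip_width: 0.0004
finger_force: 0.0
```

Call:
apply_moves:
  series: "0 0 2 0 0 0 1; 0 0 4 0 0 0 1; 0 0 6 0 0 0 1; 0 0 7 0 0 0 1; 0 0 7 0 0 0 1"

```text
t: 8.18
tool_pos: [0.5488, -0.0083, 0.0555]
orientation: [-3.141, 0.0, 2.763]
wrist_force: [-0.1, 0.0, 1.4]
grip_width: -0.0001
finger_force: 0.5
```

Call:
apply_moves:
  series: "0 0 0.6 0 0 0 1; 0 0 1.1 0 0 0 1; 0 0 1.1 0 0 0 1; 0 0 1.1 0 0 0 1"

```text
t: 8.68
tool_pos: [0.549, -0.0082, 0.055]
orientation: [-3.141, -0.0, 2.763]
wrist_force: [-3.4, -0.7, 5.1]
grip_width: 0.0002
finger_force: 2.6
```

Run:
```python
from h import *
s=ctrl.state(); F=np.load("F.npy"); print(shift(s,[*F[2],.055]),s["tool_pos"],s["wrist_force"])
```

```text
[-0.1  0.4  0. ] [ 0.5489719  -0.00822138  0.0550385 ] [-3.43189907 -0.66425558  5.09873255]
```

Plug 2 is flush too, and the tracking is accurate. Next, plugs 3 and 4.

Call:
apply_moves:
  series: "0 0 -5 0 0 0 1; 0 0 -9 0 0 0 1; -5 24 -9 0 0 0 1; -9 47.5 -9 0 0 0 1; -9 47.5 -8 0 0 0 1"

```text
t: 9.3
tool_pos: [0.5756, 0.0336, 0.0628]
orientation: [3.141, 0.001, 2.765]
wrist_force: [0.3, -0.3, -0.0]
grip_width: 0.0002
finger_force: 0.0
```

Call:
apply_moves:
  series: "0 0 2 0 0 0 1; 0 0 4 0 0 0 1; 0 0 6 0 0 0 1; 0 0 7 0 0 0 1; 0 0 7 0 0 0 1"

```text
t: 9.93
tool_pos: [0.5748, 0.0325, 0.0554]
orientation: [-3.141, 0.0, 2.763]
wrist_force: [-0.9, 0.6, 0.5]
grip_width: 0.0002
finger_force: 0.5
```

Call:
apply_moves:
  series: "0 0 0.6 0 0 0 1; 0 0 1.1 0 0 0 1; 0 0 1.1 0 0 0 1; 0 0 1.1 0 0 0 1"

```text
t: 10.42
tool_pos: [0.5749, 0.0325, 0.0551]
orientation: [-3.141, -0.0, 2.763]
wrist_force: [-2.8, -0.9, 5.9]
grip_width: -0.0003
finger_force: 2.9
```

Call:
apply_moves:
  series: "0 0 -5 0 0 0 1; 0 0 -9 0 0 0 1; -1 24 -9 0 0 0 1; -2 48 -9 0 0 0 1; -2 48 -8 0 0 0 1"

```text
t: 11.05
tool_pos: [0.5952, 0.0781, 0.0626]
orientation: [3.141, 0.001, 2.765]
wrist_force: [-0.0, 0.5, -1.1]
grip_width: -0.0001
finger_force: 0.0
```

Call:
apply_moves:
  series: "0 0 2 0 0 0 1; 0 0 4 0 0 0 1; 0 0 6 0 0 0 1; 0 0 7 0 0 0 1; 0 0 7 0 0 0 1"

```text
t: 11.68
tool_pos: [0.5943, 0.0764, 0.0553]
orientation: [-3.141, -0.0, 2.763]
wrist_force: [-2.1, 0.0, 1.0]
grip_width: 0.0002
finger_force: 0.7
```

Call:
apply_moves:
  series: "0 0 0.6 0 0 0 1; 0 0 1.1 0 0 0 1; 0 0 1.1 0 0 0 1; 0 0 1.1 0 0 0 1"

```text
t: 12.18
tool_pos: [0.5944, 0.0764, 0.0551]
orientation: [-3.141, -0.0, 2.763]
wrist_force: [-4.1, 0.3, 7.3]
grip_width: 0.0
finger_force: 3.3
```

Call:
apply_moves:
  series: "0 0 -10 0 0 0 1; 0 0 -60 0 0 0 1; 0 0 -120 0 0 0 1; -5 -40 -150 0 0 0 1; -5 -40 -150 0 0 0 1"

```text
t: 12.8
tool_pos: [0.5863, 0.0359, 0.2089]
orientation: [3.139, 0.008, 2.76]
wrist_force: [0.3, -0.1, -1.5]
grip_width: -0.0
finger_force: 0.0
```

Run:
```python
from h import *
s=ctrl.state(); F=np.load("F.npy"); print(s["tool_pos"],s["wrist_force"])
p=ctrl.camera("wrist"); cv2.imwrite("pics/w3.png",p["color"])
B=[(r["score"],r["bbox"]) for r in ctrl.boxes_of(p,"plug0") if r["score"]>.3]
for sc,b in B: print(sc,rays(s,p,[((b[0]+b[2])/2,(b[1]+b[3])/2)],.036).round(4))
print(F)
```

```text
[0.58628526 0.03591923 0.20885415] [ 0.26371729 -0.1214827  -1.49444494]
0.59 [[ 0.5184 -0.0442  0.036 ]]
0.56 [[0.5779 0.3711 0.036 ]]
0.54 [[ 0.4822 -0.0774  0.036 ]]
[[ 0.48286802 -0.07688246]
 [ 0.51839018 -0.04465565]
 [ 0.54917297 -0.00787507]
 [ 0.57463833  0.03276858]
 [ 0.59430806  0.07651207]]
```

View pics/w3.png

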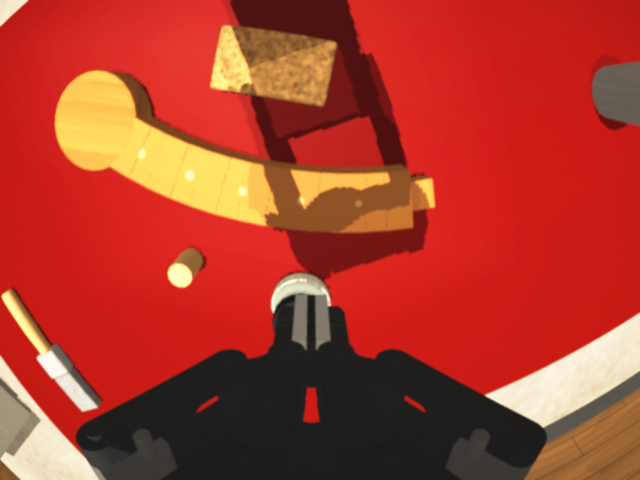

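The plugs now show only as tiny crowns at (142,154), (190,175), (242,191), (302,200) and (358,203). The armrest and the things around it haven't moved. I'll check how big those crowns are.

Run:
```python
import cv2
a=cv2.imread("pics/w3.png")[140:220,125:375]; b=cv2.imread("pics/w1.png")[150:240,200:430]
import numpy as np
A=cv2.resize(a,(750,240),interpolation=0);B=cv2.resize(b,(750,294),interpolation=0)
cv2.imwrite("pics/z.png",np.vstack([A,B]))
```

```text
(no output)
```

View pics/z.png

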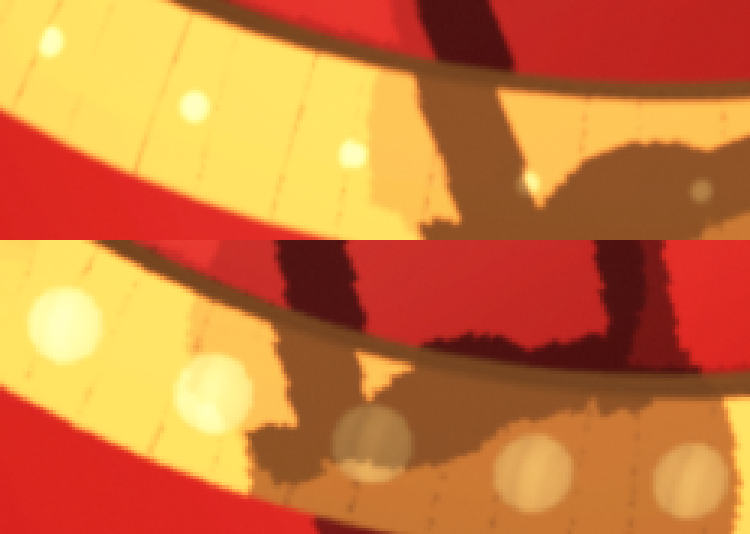

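The crowns left are about 8 mm across, so roughly 0.2–0.4 mm high, and all alike. The small gap between the two fingertips may be bridging them. I'll go over plug 0 again with one finger squarely on the crown to see whether it goes further.

Run:
```python
from h import *
s=ctrl.state(); F=np.load("F.npy"); R=toolR(s)
print(s["orientation"],shift(s,[*(F[0]-.006*R[:2,1]),.062]))
```

```text
[3.14108066e+00 2.68151185e-04 2.76200020e+00] [  51.8 -149.9  142.1]
```

Call:
apply_moves:
  series: "20 -50 35 0 0 0 1; 38 -105 70 0 0 0 1; 52 -150 105 0 0 0 1; 52 -150 135 0 0 0 1; 52 -150 141 0 0 0 1"

```text
t: 13.52
tool_pos: [0.4773, -0.0813, 0.0591]
orientation: [-3.141, -0.008, 2.762]
wrist_force: [0.2, 0.5, -0.6]
grip_width: 0.0006
finger_force: 0.0
```

Call:
apply_moves:
  series: "0 0 3 0 0 0 1; 0 0 5 0 0 0 1; 0 0 6 0 0 0 1; 0 0 7 0 0 0 1; 0 0 7 0 0 0 1"

```text
t: 14.15
tool_pos: [0.4807, -0.0825, 0.0566]
orientation: [-3.142, 0.0, 2.763]
wrist_force: [-0.0, 0.1, 0.7]
grip_width: 0.0
finger_force: 0.0
```

Call:
apply_moves:
  series: "0 0 0.5 0 0 0 1; 0 0 1 0 0 0 1; 0 0 1 0 0 0 1; 0 0 1 0 0 0 1"

```text
t: 14.65
tool_pos: [0.4806, -0.0826, 0.0553]
orientation: [3.142, 0.0, 2.763]
wrist_force: [1.3, -0.0, -0.0]
grip_width: -0.0001
finger_force: 0.1
```

Call:
apply_moves:
  series: "0 0 0.4 0 0 0 1; 0 0 0.8 0 0 0 1; 0 0 0.8 0 0 0 1; 0 0 0.8 0 0 0 1"

```text
t: 15.15
tool_pos: [0.4806, -0.0826, 0.055]
orientation: [-3.141, -0.0, 2.763]
wrist_force: [-2.1, -0.1, 6.0]
grip_width: 0.0001
finger_force: 2.6
```

Call:
apply_moves:
  series: "0 0 -10 0 0 0 1; 0 0 -60 0 0 0 1; 0 0 -110 0 0 0 1; 0 30 -110 0 0 0 1; 0 30 -110 0 0 0 1"

```text
t: 15.78
tool_pos: [0.4923, -0.0539, 0.1657]
orientation: [3.141, 0.002, 2.765]
wrist_force: [-0.2, -0.7, -0.5]
grip_width: 0.0
finger_force: 0.0
```

Run:
```python
from h import *
s=ctrl.state(); F=np.load("F.npy"); R=toolR(s)
p=ctrl.camera("wrist"); c=p["color"]; cv2.imwrite("pics/w4.png",cv2.resize(c[80:330,100:500],(800,500),interpolation=0))
print(s["tool_pos"],shift(s,[*(F[0]),.062]))
```

```text
[ 0.49229579 -0.05389439  0.16566953] [  0.5 -24.9 103.7]
```

View pics/w4.png

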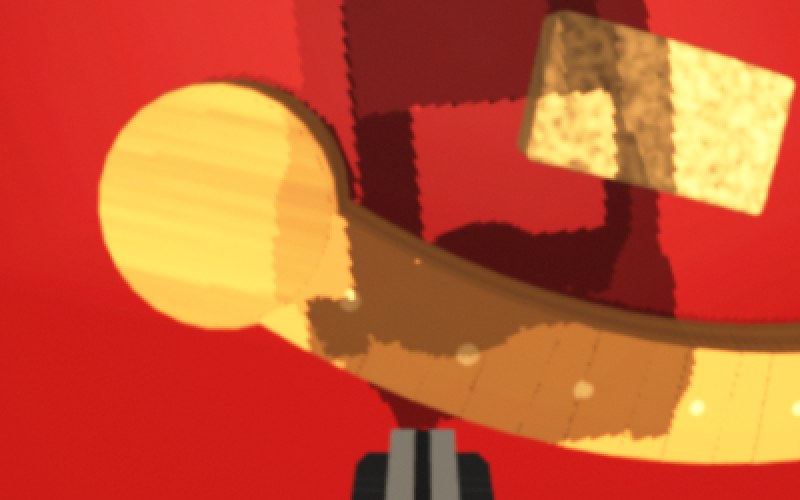

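The dot on plug 0 (350,300) is unchanged by the second press and matches the others. The fingertip bottoms out on the wood at the same height, so all five are flush. Handing in.

```bash
python3 -c "
from workcell import ctrl
print(ctrl.close_job())"
```

```text
the job is handed in; nothing more can be done
None
```

I pressed all five plugs in order from the broad hand end to the narrow end, using at most about 8 N. The fingertip stopped at the wood's surface on each one, leaving only faint crowns of about 0.2–0.4 mm by eye. The job is handed in, and in the pictures the armrest and nearby things had not moved.

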